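# Load the brick core and hold the sample turntable at the pointer

## Task

Pick the brick-red core with the white band out of the crate and stand it in the empty blue cup of the sample turntable, before turning it. Then take the red handle and turn the turntable until that core stands squarely in front of the yellow pointer, and finish while still gripping the handle, holding the turntable still there. Leave the other cores standing in the crate, and the half brick and the mould where they are.

Things in the scene. Friction and masses are not known exactly. Their poses are not given: they have to be found in the camera images.
- brick_core: the target: a brick-red cylindrical core sample with a white painted band, 30 mm in diameter, 60 mm tall, about 100 g, standing upright among the others in the crate. Origin: centre of its underside; z along its axis, up.
- crate: low grey fixed crate, 220 (its x) by 240 mm (its y), walls 30 mm high, walls and floor 5 mm thick. Five standing cores, 30 mm across, 60 tall: one at its centre, four at the corners of a 116 by 136 mm (x, y) rectangle, each within 7 mm; which is where varies. Two stone chips 14 mm high near (0, +-72) mm. Origin: centre of its underside.
- plinth: fixed grey plinth of the sample turntable, with a yellow pointer standing on a nose on its robot side. Origin: on the turntable's upright axis, at table height; its own -x axis points from the axis to the pointer.
- pointer (a point): tip region of the yellow pointer, 118 mm from the turntable axis, 35 mm above the table: the front of the turntable.
- turntable: aluminium disc 230 mm across, 10 mm thick, top 31 mm above the table; turns endlessly either way about its upright axis, light friction (0.12 N m) keeps it where left. Carries the cup (on its -x axis), the handle opposite (+x) and four built-in reference plugs, tops 71 mm above the table, 75 and 128 degrees either side of the cup. Origin: on the axis, disc underside.
- cup (a point): centre of the floor inside the empty blue cup: 85 mm from the turntable axis, 35 mm above the table. The cup is 48 mm across outside, 40 mm inside, its rim 20 mm above this floor. Turn smoothly: jerks can topple a core out of it.
- handle: red upright round grip of the turntable, 18 mm in diameter and 108 mm long, 85 mm from the turntable axis; it spins freely on its own pin, so the gripper need not turn as the table turns. Origin: centre of its lower end, 47 mm above the table; top 155 mm above the table.
- handle_grip (a point): point on the handle's axis 139 mm above the table (16 mm below its top), a good height to grip: fingers there pass above everything else on the turntable, a seated core included (its top at 95 mm).
- half_brick: bystander: brick-red half brick, 80 x 80 x 55 mm, standing loose on the table. Origin: centre of its underside.
- mould: bystander: dark steel three-gang mould, 170 x 150 x 45 mm, standing loose on the table. Origin: centre of its underside.
- concrete_core: bystander: grey concrete core, 30 mm in diameter, 60 mm tall, standing in the crate. Origin: centre of its underside.
- marble_core: bystander: white marble core, 30 mm in diameter, 60 mm tall, standing in the crate. Origin: centre of its underside.
- asphalt_core: bystander: black asphalt core, 30 mm in diameter, 60 mm tall, standing in the crate. Origin: centre of its underside.
- sandstone_core: bystander: sand-yellow sandstone core, 30 mm in diameter, 60 mm tall, standing in the crate. Origin: centre of its underside.
Not all that is in view belongs to the job. Leave any green or turquoise look-alike of the brick_core alone.

How it is judged:
By the outcome, as a careful person would: the job done as asked, in the order asked, and still so for the second after the job is handed in, while the arm keeps its last pose, push and grip.
It also fails if it takes over 66 s, if anything falls off the work surface, if the arm or the gripper's body presses on something with over 40 N, if the wrist force passes 120 N, or if a joint passes its speed limit or range.

## Robot

A 6-joint arm with a two-finger parallel gripper is mounted at the origin on the work surface. World frame = base frame: x ahead of the robot, y to its left, z up, the work surface at z = 0. Lengths are in m, angles in rad, forces in N, time in s.
With the tool pointing down it reaches from about 0.325 to 0.775 m from the base axis. Payload 5.5 kg.
Tool frame: the origin (TCP) lies midway between the tips of the shut fingers; the grasp point (between the pads) lies r.pinch_z behind it (r.pinch_z is the distance from the TCP to the grasp point, in m); z points along the fingers, y is the line along which they close (so a half turn about z gives the same grasp; the last joint's range is limited). The gripper opens to 85 mm and grips with 20 to 120 N. Pads are 22 mm wide; open, the fingers measure 114 mm over their backs; the gripper's body (76 mm by 85 mm) begins 54 mm behind the grasp point. The pads swing forward as they close: fully open they stand 13 mm farther back than shut.
Start: joints at [1.166, 0.091, 1.231, -0, 1.82, -0.057], TCP at [0.205, 0.564, 0.231] pointing down, gripper open.
Joint ranges: [-2.87, 2.87], [-0.86, 2.18], [0.17, 2.46], [-1.51, 4.65], [0.06, 2.69], [-2.65, 2.65]. Speed limits (rad/s): [2.57, 2.57, 3.01, 3.14, 3.14, 3.14].

## Interface

Orientations are given as a unit quaternion [w, x, y, z].
In Python, from workcell import r, viewer gives the robot as it stands. The module is installed in compiled form; this text tells all that it offers.
- The arm moves only by the tool step_arm, never from a script. Its argument "increments" is one flat list of numbers, 5 for each row, row after row: the shift along the tool's x, y, z in m, then the turn about the tool's z in degrees, then the finger opening in m, from 0 to 0.0854. In form: [dx, dy, dz, turn, grip, dx, dy, dz, turn, grip, ...]. A call has 1 to 10 rows; each row is the pose to reach, as a shift and turn from the pose commanded when the call began, along the tool's axes at that moment; what a row does not reach only later rows make up. A row lasts 1/12 s, in which the tool goes at most 41.7 mm and 7.16 degrees, less where a joint would pass 70% of its speed; a pose out of reach is approached as far as the arm can. A call with a gripper value outside its range is refused whole. The fingers move at their own pace and stop on an object; "squeeze" is the grip in N (left out, the last holds). Time passes only in rows, so rows that repeat a pose let the fingers close. It gives the time, the measured TCP pose, the force, the opening and the grip force at its end, in the units of the state.
- r.get_state(): the state, without advancing time (a new reading comes with each control period).
- viewer.read_camera(name): name is "scene" or "top" or "wrist"; returns a dict with "color" (480x640x3 uint8, blue, green, red), "depth" (480x640 float32, m along the optical axis (not along the pixel's ray), 0 where there is no reading), "K" (3x3 intrinsics, pixels), "k1" (the pictures are not rectified: a ray, as slopes to the right and down, at radius r is drawn at 1 + k1 r^2 times it, then the intrinsics apply), "R" (3x3) and "t" (3): a world point X has camera coordinates R X + t; the wrist camera has in their place "hand_eye" (4x4, takes a point from camera to tool coordinates, whose origin is the TCP and whose axes are the flange's). Camera axes: x right, y down, z forward; pixel columns grow to the right and rows downward; lengths in m; the calibration is good to about 2 mm. A picture is of the moment at which its call begins: read the wrist's pose just before it.
- r.close_job(): hands the job in; it is judged then, once.
The state is a dict: "clock": time; "joint_pos": joint angles; "dq": joint speeds; "effort": joint torques, N m; "ee_pos": TCP position; "ee_rot": TCP orientation; "wrist_force": force on the tool from outside, world axes, zero at the start; "moment": the same for the moment, N m; "width": finger opening in m; "gripper_force": force on a finger pad.
Only numpy, scipy, OpenCV 4.12 (cv2) and the standard library are available. Lean on these libraries where they do the work, as an engineer would, in place of code of your own. Each camera call takes 0.05 s, during which the arm holds its last target. There are 200 camera calls.

## Working session

There is one attempt and no reset: what is moved stays moved. The work goes in short steps, Python scripts to look and compute and a tool call to move; the robot and the scene stay as the last step left them, time stands still between calls to the robot, and variables do not carry over. Pictures are saved under pics/ and viewed, at most 10 in all, crops included, and the job is handed in when it is done.

Besides the shell and the picture viewer there is one more tool, called by a JSON object that holds its "fn" and its "kwargs", one argument or row to a line. step_arm: Moves the arm, as the interface text tells. Its arguments: {"type":"object","properties":{"increments":{"type":"array","items":{"type":"number"}},"squeeze":{"type":"number"}},"required":["increments"]}

```bash
mkdir -p pics
cat > h.py <<'E'
import numpy as np, cv2
from workcell import r, viewer
from scipy.spatial.transform import Rotation as Ro
def cam(n):
    s=r.get_state(); c=viewer.read_camera(n)
    q=np.array(s["ee_rot"]); T=Ro.from_quat(q[[1,2,3,0]]).as_matrix(); p=np.array(s["ee_pos"])
    v,u=np.mgrid[0:480,0:640].astype(np.float64)
    K=np.array(c["K"]); k=c["k1"]
    un=cv2.undistortPoints(np.stack([u.ravel(),v.ravel()],1)[:,None],K,np.array([k,0,0,0.]))[:,0].reshape(480,640,2)
    d=c["depth"].astype(float)
    P=np.dstack([un*d[...,None],d])
    if "hand_eye" in c:
        H=np.array(c["hand_eye"]); W=(P@H[:3,:3].T+H[:3,3])@T.T+p
    else: W=(P-np.array(c["t"]))@np.array(c["R"])
    W[d==0]=np.nan
    return c["color"],W,s
E
python3 - <<'E'
from h import *
for n in("top","scene"):
    c,W,s=cam(n); cv2.imwrite(f"pics/{n}.png",c); np.save(n+"W.npy",W); np.save(n+"C.npy",c)
print(s,r.pinch_z)
E
```

```text
{'clock': 0.05, 'joint_pos': array([ 1.16632419e+00,  9.18817350e-02,  1.23185328e+00, -5.75513393e-06,
        1.81978851e+00, -5.67341069e-02]), 'dq': array([ 0.0005777 , -0.00022325, -0.00042947, -0.00088888,  0.00096083,
        0.00040434]), 'effort': array([ 2.19612499e-03, -4.60557318e+01, -4.19549990e+01, -7.51029370e-05,
        1.09596780e-02,  7.61648494e-06]), 'ee_pos': array([0.20438044, 0.56383284, 0.23015557]), 'ee_rot': array([-2.17949088e-04,  1.72994930e-01,  9.84922242e-01, -9.40517882e-04]), 'wrist_force': array([-0.1944252 ,  0.05373573, -0.47641098]), 'moment': array([-0.01014773, -0.00469552, -0.02942649]), 'gripper_force': 0.0, 'width': 0.08516307382479894} 0.0187
```

View pics/top.png

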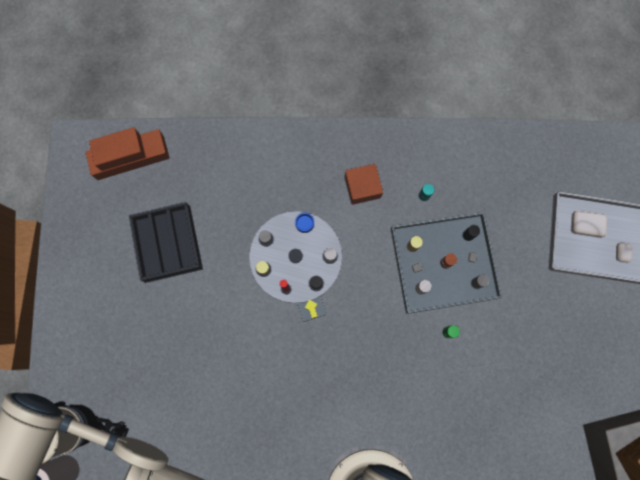

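View pics/scene.png

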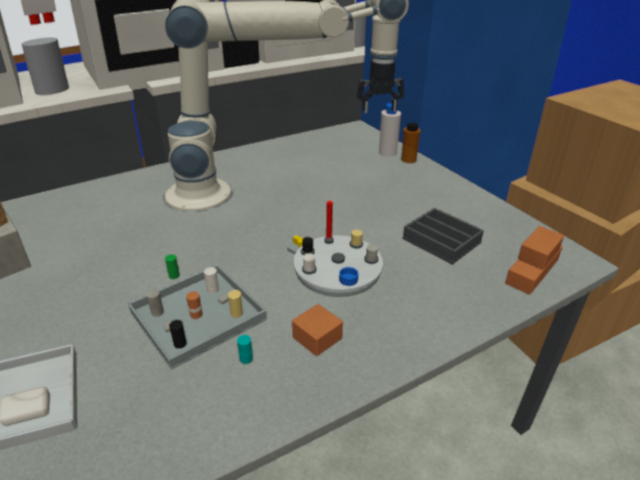

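The top view shows the target at the crate's centre (450,260), the cup at (304,223), the handle at (285,286) and the pointer at (311,309). In the scene view the banded core is at (194,305). Next I'll turn these into positions.

Run:
```python
from h import *
W=np.load("topW.npy");C=np.load("topC.npy").astype(int);hsv=cv2.cvtColor(C.astype(np.uint8),cv2.COLOR_BGR2HSV)
def reg(n,u,v,rad,zlo,zhi,m=None):
    s=np.zeros((480,640),bool); s[v-rad:v+rad+1,u-rad:u+rad+1]=1
    s&=(W[...,2]>zlo)&(W[...,2]<zhi)
    if m is not None: s&=m
    Q=W[s]; 
    if len(Q)==0: print(n,"none");return
    print(n,len(Q),Q.mean(0).round(4),((Q.min(0)+Q.max(0))/2).round(4),np.ptp(Q,axis=0).round(3)); return Q
B,G,R=C[...,0],C[...,1],C[...,2]
for n,u,v in(("brick",450,260),("sand",416,243),("asph",472,233),("marb",425,286),("conc",482,281)): reg(n,u,v,11,.055,.08)
blue=(B>R+60)
q=reg("cup",304,223,13,.03,.07,blue)
reg("handle",285,286,10,.12,.18)
yel=(R>B+70)&(G>B+70)
reg("ptr",311,309,14,.01,.08,yel)
q=reg("disc",295,256,55,.026,.036)
c,rad=cv2.minEnclosingCircle(q[:,:2].astype(np.float32));print(c,rad)
for n,u,v in(("p1",265,238),("p2",263,268),("p3",316,283),("p4",331,256)): reg(n,u,v,10,.06,.09)
```

```text
brick 125 [ 0.5584 -0.1956  0.063 ] [ 0.5591 -0.1954  0.0633] [0.029 0.029 0.016]
sand 124 [ 0.6012 -0.1119  0.0635] [ 0.6017 -0.1128  0.0636] [0.03  0.029 0.017]
asph 121 [ 0.6297 -0.2553  0.063 ] [ 0.63   -0.2558  0.0639] [0.029 0.029 0.013]
marb 126 [ 0.4938 -0.1299  0.0633] [ 0.494  -0.1303  0.0639] [0.029 0.031 0.014]
conc 126 [ 0.506  -0.2713  0.0629] [ 0.5057 -0.2728  0.063 ] [0.028 0.031 0.014]
cup 281 [0.6567 0.1595 0.0417] [0.6555 0.1598 0.0463] [0.049 0.044 0.032]
handle 62 [0.4893 0.2042 0.149 ] [0.4898 0.2046 0.1399] [0.016 0.017 0.039]
ptr 116 [0.4439 0.1418 0.0335] [0.4418 0.1428 0.0275] [0.039 0.024 0.025]
disc 4956 [0.5694 0.1804 0.0306] [0.5624 0.1813 0.031 ] [0.251 0.225 0.01 ]
(0.5592883825302124, 0.17589622735977173) 0.12953993678092957
p1 123 [0.6151 0.2557 0.0694] [0.616  0.2558 0.0685] [0.029 0.029 0.016]
p2 117 [0.5396 0.2598 0.0699] [0.5399 0.2594 0.069 ] [0.029 0.024 0.017]
p3 122 [0.5041 0.1319 0.0698] [0.5043 0.1317 0.0684] [0.027 0.026 0.015]
p4 125 [0.5713 0.0981 0.0694] [0.571  0.098  0.0697] [0.029 0.027 0.019]
```

{"fn": "step_arm", "kwargs": {
  "increments": [-0.029, -0.029, 0, 0, 0.065, -0.058, -0.058, 0, 0, 0.065, -0.087, -0.087, 0, 0, 0.065, -0.116, -0.116, 0, 0, 0.065, -0.145, -0.145, 0, 0, 0.065, -0.174, -0.174, 0, 0, 0.065, -0.203, -0.203, 0, 0, 0.065, -0.232, -0.232, 0, 0, 0.065, -0.261, -0.261, 0, 0, 0.065, -0.29, -0.29, 0, 0, 0.065]
}}

```text
clock: 0.93
ee_pos: [0.3784, 0.1907, 0.231]
ee_rot: [-0.0, 0.173, 0.985, -0.0]
wrist_force: [0.6, 0.5, -0.4]
width: 0.0647
gripper_force: 0.0
```

{"fn": "step_arm", "kwargs": {
  "increments": [-0.029, -0.029, 0, 0, 0.065, -0.058, -0.058, 0, 0, 0.065, -0.087, -0.087, 0, 0, 0.065, -0.116, -0.116, 0, 0, 0.065, -0.145, -0.145, 0.01, 0, 0.065, -0.174, -0.174, 0.02, 0, 0.065, -0.203, -0.203, 0.03, 0, 0.065, -0.232, -0.232, 0.04, 0, 0.065, -0.255, -0.256, 0.05, 0, 0.065, -0.27, -0.27, 0.05, 0, 0.065]
}}

```text
clock: 1.77
ee_pos: [0.5395, -0.1565, 0.1773]
ee_rot: [-0.003, 0.174, 0.985, -0.0]
wrist_force: [0.8, -0.0, -0.9]
width: 0.0651
gripper_force: 0.0
```

Run:
```python
from h import *
c,W,s=cam("wrist"); cv2.imwrite("pics/w1.png",c); np.save("wW.npy",W);np.save("wC.npy",c)
print(s["clock"],s["ee_pos"],s["ee_rot"],s["joint_pos"],s["width"])
m=(W[...,2]>.058)&(W[...,2]<.075)
n,l,st,ce=cv2.connectedComponentsWithStats(m.astype(np.uint8))
for i in range(1,n):
    if st[i,4]>200:
        Q=W[l==i]; print(ce[i].round(),st[i,4],Q.mean(0).round(4),np.ptp(Q,axis=0).round(3),c[l==i].mean(0).round())
```

```text
1.7667 [ 0.53954298 -0.156548    0.17734717] [-2.58988088e-03  1.74408938e-01  9.84669898e-01 -7.76030601e-05] [-3.42336208e-01 -1.12847883e-02  1.43099231e+00 -1.02669663e-03
  1.72696693e+00 -1.56267751e+00] 0.06512796538929848
[156.  13.] 1362 [ 0.3903 -0.1992  0.0599] [0.021 0.029 0.004] [ 89. 175.  60.]
[330. 147.] 1901 [ 0.4933 -0.1322  0.0648] [0.03  0.029 0.009] [203. 205. 208.]
[130. 243.] 1753 [ 0.5061 -0.2725  0.0644] [0.029 0.03  0.009] [138. 142. 144.]
[270. 275.] 1589 [ 0.5575 -0.1966  0.0645] [0.03  0.029 0.009] [ 71. 110. 173.]
[406. 288.] 1242 [ 0.5968 -0.1156  0.0643] [0.028 0.03  0.009] [132. 186. 200.]
[229. 389.] 1230 [ 0.6282 -0.256   0.0643] [0.03  0.03  0.009] [36. 36. 38.]
```

View pics/w1.png

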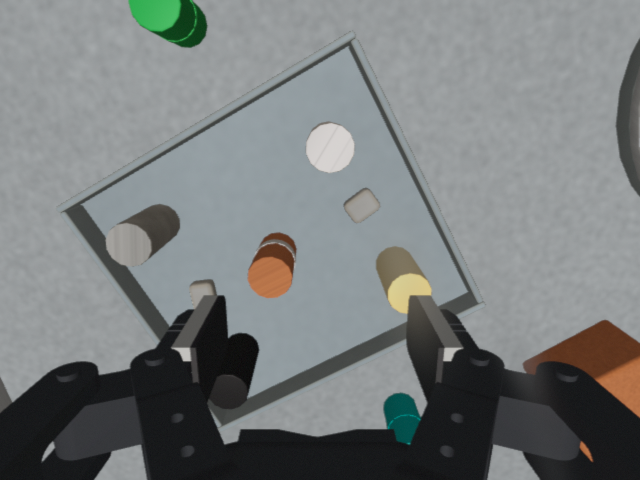

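The banded brick core's top is at (270,275), clear of its neighbours. I'll move over it and descend.

{"fn": "step_arm", "kwargs": {
  "increments": [-0.015, -0.018, 0.02, 0, 0.06, -0.031, -0.035, 0.05, 0, 0.06, -0.031, -0.035, 0.075, 0, 0.06, -0.031, -0.035, 0.09, 0, 0.06, -0.031, -0.035, 0.09, 0, 0.06, -0.031, -0.035, 0.09, 0, 0.06]
}}

```text
clock: 2.32
ee_pos: [0.5566, -0.1962, 0.0902]
ee_rot: [-0.001, 0.173, 0.985, 0.0]
wrist_force: [0.2, 0.2, -0.2]
width: 0.06
gripper_force: 0.0
```

Run:
```python
from h import *
c,W,s=cam("wrist"); cv2.imwrite("pics/w2.png",c)
print(s["clock"],s["ee_pos"],s["ee_rot"])
m=(W[...,2]>.06)&(W[...,2]<.07)
n,l,st,ce=cv2.connectedComponentsWithStats(m.astype(np.uint8))
T=Ro.from_quat(s["ee_rot"][[1,2,3,0]]).as_matrix()
for i in range(1,n):
    if st[i,4]>300:
        Q=W[l==i]; mid=(Q.max(0)+Q.min(0))/2; print(ce[i].round(),st[i,4],Q.mean(0).round(4),mid.round(4),np.ptp(Q,axis=0).round(3),c[l==i].mean(0).round(),(T.T@(Q.mean(0)-s["ee_pos"])).round(4))
```

```text
2.3167 [ 0.55658664 -0.19623287  0.09017291] [-1.38798498e-03  1.72975465e-01  9.84925096e-01  3.43399258e-04]
[419.  86.] 4998 [ 0.4934 -0.1326  0.0648] [ 0.4937 -0.1323  0.0638] [0.03  0.03  0.007] [205. 207. 210.] [0.081  0.0382 0.0256]
[106. 237.] 3945 [ 0.5062 -0.2727  0.0646] [ 0.5066 -0.2736  0.0635] [0.03  0.03  0.007] [144. 148. 150.] [ 0.0212 -0.0891  0.0256]
[317. 286.] 3431 [ 0.5575 -0.197   0.0647] [ 0.5584 -0.1974  0.0637] [0.029 0.029 0.007] [ 74. 115. 180.] [-0.0012 -0.0004  0.0255]
[523. 310.] 3440 [ 0.5995 -0.1153  0.0646] [ 0.6011 -0.1148  0.0635] [0.031 0.03  0.007] [127. 192. 213.] [-0.0128  0.0907  0.0256]
[243. 429.] 360 [ 0.6169 -0.257   0.0629] [ 0.6183 -0.2558  0.063 ] [0.009 0.022 0.006] [23. 23. 24.] [-0.0775 -0.0366  0.027 ]
```

{"fn": "step_arm", "kwargs": {
  "increments": [-0.001, -0.001, 0.02, 0, 0.06, -0.001, -0.001, 0.04, 0, 0.06, -0.001, -0.001, 0.055, 0, 0.06, -0.001, -0.001, 0.06, 0, 0.06, -0.001, -0.001, 0.06, 0, 0.05, -0.001, -0.001, 0.06, 0, 0.035, -0.001, -0.001, 0.06, 0, 0.025, -0.001, -0.001, 0.06, 0, 0.02, -0.001, -0.001, 0.06, 0, 0.02, -0.001, -0.001, 0.06, 0, 0.02],
  "squeeze": 45
}}

```text
clock: 3.2
ee_pos: [0.5592, -0.1983, 0.0337]
ee_rot: [0.002, 0.173, 0.985, -0.0]
wrist_force: [-0.6, 1.8, 6.7]
width: 0.0289
gripper_force: 44.6
```

{"fn": "step_arm", "kwargs": {
  "increments": [0, 0, -0.005, 0, 0.02, 0, 0, -0.02, 0, 0.02, 0, 0, -0.045, 0, 0.02, 0, 0, -0.075, 0, 0.02, 0, 0, -0.1, 0, 0.02, 0, 0, -0.11, 0, 0.02, 0, 0, -0.11, 0, 0.02]
}}

```text
clock: 3.78
ee_pos: [0.5593, -0.1987, 0.1451]
ee_rot: [0.003, 0.173, 0.985, -0.001]
wrist_force: [-0.2, -0.5, -0.7]
width: 0.0288
gripper_force: 44.4
```

Run:
```python
from h import *
s=r.get_state();print(s["clock"],s["ee_pos"],s["width"],s["gripper_force"])
T=Ro.from_quat(s["ee_rot"][[1,2,3,0]]).as_matrix()
print(T.T@(np.array([.636,.10,.18])-s["ee_pos"]),T.T@(np.array([.656,.1595,.18])-s["ee_pos"]))
```

```text
3.7833 [ 0.55929793 -0.19866233  0.14505336] 0.02876862205984115 44.408336877822876
[ 0.02948641  0.30690428 -0.03527006] [ 0.03096706  0.36965822 -0.03530805]
```

{"fn": "step_arm", "kwargs": {
  "increments": [0.001, 0.015, -0.005, 0, 0.02, 0.004, 0.045, -0.005, 0, 0.02, 0.007, 0.084, -0.005, 0, 0.02, 0.01, 0.124, -0.005, 0, 0.02, 0.014, 0.164, -0.005, 0, 0.02, 0.017, 0.204, -0.005, 0, 0.02, 0.02, 0.244, -0.005, 0, 0.02, 0.024, 0.284, -0.005, 0, 0.02, 0.027, 0.32, -0.005, 0, 0.02, 0.029, 0.347, -0.005, 0, 0.02]
}}

```text
clock: 4.62
ee_pos: [0.6482, 0.1413, 0.143]
ee_rot: [-0.002, 0.172, 0.985, -0.0]
wrist_force: [0.6, -0.5, -1.0]
width: 0.0288
gripper_force: 44.5
```

{"fn": "step_arm", "kwargs": {
  "increments": [0.001, 0.015, 0, 0, 0.02, 0.002, 0.023, 0, 0, 0.02, 0.002, 0.023, 0, 0, 0.02, 0.002, 0.023, 0, 0, 0.02]
}}

```text
clock: 4.95
ee_pos: [0.6547, 0.1592, 0.1453]
ee_rot: [-0.001, 0.173, 0.985, -0.001]
wrist_force: [0.5, -1.3, -1.2]
width: 0.0288
gripper_force: 44.5
```

Run:
```python
from h import *
c,W,s=cam("wrist"); cv2.imwrite("pics/w3.png",c);np.save("wW.npy",W);np.save("wC.npy",c)
print(s["clock"],s["ee_pos"],s["ee_rot"],s["width"],s["gripper_force"])
T=Ro.from_quat(s["ee_rot"][[1,2,3,0]]).as_matrix()
C=c.astype(int);B,G,R=C[...,0],C[...,1],C[...,2]
def rep(n,m):
    Q=W[m]; 
    if len(Q): print(n,len(Q),np.median(Q,0).round(4),((np.percentile(Q,1,0)+np.percentile(Q,99,0))/2).round(4),(np.percentile(Q,99,0)-np.percentile(Q,1,0)).round(3))
rep("rim",(B>R+50)&(W[...,2]>.052)&(W[...,2]<.058))
m=(B>R+50)&(W[...,2]>.052)&(W[...,2]<.058)
Q=W[m][:,:2]
A=np.c_[2*Q,np.ones(len(Q))];x=np.linalg.lstsq(A,(Q**2).sum(1),rcond=None)[0];print("rim fit",x[:2],np.sqrt(x[2]+x[0]**2+x[1]**2))
red=(R>1.4*B)&(R>G*1.25)
rep("core",red&(W[...,2]>.09))
m=(W[...,2]>.067)&(W[...,2]<.076)
n,l,st,ce=cv2.connectedComponentsWithStats(m.astype(np.uint8))
for i in range(1,n):
    if st[i,4]>500: Q=W[l==i];print(ce[i].round(),st[i,4],Q.mean(0).round(4),np.ptp(Q,axis=0).round(3))
```

```text
4.95 [0.65465005 0.15920858 0.14533231] [-6.05259892e-04  1.73318665e-01  9.84865379e-01 -6.77469083e-04] 0.02876103217100964 44.52887177467346
rim 1180 [0.6438 0.1651 0.0547] [0.6508 0.1581 0.0542] [0.041 0.046 0.004]
rim fit [0.65323503 0.15811491] 0.02166353637966922
core 10478 [0.6477 0.1606 0.1761] [0.6511 0.1473 0.1677] [0.031 0.052 0.091]
[467. 115.] 2908 [0.6142 0.2531 0.0709] [0.029 0.03  0.006]
[146. 142.] 2774 [0.5713 0.0961 0.0708] [0.029 0.03  0.006]
```

View pics/w3.png

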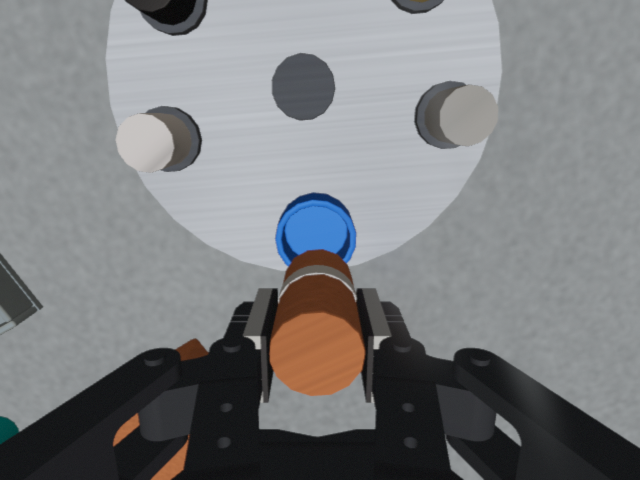

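Run:
```python
from h import *
W=np.load("wW.npy");C=np.load("wC.npy").astype(int)
red=(C[...,2]>1.4*C[...,0])&(C[...,2]>C[...,1]*1.25);red[:240]=0
red[:,:265]=0;red[:,370:]=0
z=W[...,2][red&(W[...,2]>.14)&(W[...,2]<.2)]
h,e=np.histogram(z,20);print(list(zip(e.round(4),h)))
t=np.percentile(z,90);Q=W[red&(abs(W[...,2]-np.median(z[z>.17]))<.003)]
print(np.median(z[z>.17]),Q.mean(0),np.ptp(Q,axis=0))
```

```text
[(np.float64(0.1462), np.int64(34)), (np.float64(0.1479), np.int64(131)), (np.float64(0.1496), np.int64(127)), (np.float64(0.1512), np.int64(138)), (np.float64(0.1529), np.int64(136)), (np.float64(0.1546), np.int64(166)), (np.float64(0.1563), np.int64(144)), (np.float64(0.158), np.int64(166)), (np.float64(0.1597), np.int64(161)), (np.float64(0.1613), np.int64(179)), (np.float64(0.163), np.int64(187)), (np.float64(0.1647), np.int64(163)), (np.float64(0.1664), np.int64(202)), (np.float64(0.1681), np.int64(195)), (np.float64(0.1698), np.int64(211)), (np.float64(0.1715), np.int64(216)), (np.float64(0.1731), np.int64(263)), (np.float64(0.1748), np.int64(3288)), (np.float64(0.1765), np.int64(3191)), (np.float64(0.1782), np.int64(23))]
0.17641891629864753 [0.65270374 0.15928746 0.17640171] [0.0304084  0.03010107 0.00597242]
```

The cup is at (316,235) and the held core's top face at (318,345). They line up to within about 1 mm, so I'll lower it.

{"fn": "step_arm", "kwargs": {
  "increments": [-0.001, -0.001, 0.015, 0, 0.02, -0.001, -0.001, 0.035, 0, 0.02, -0.001, -0.001, 0.052, 0, 0.02, -0.001, -0.001, 0.064, 0, 0.02, -0.001, -0.001, 0.072, 0, 0.02, -0.001, -0.001, 0.076, 0, 0.02, -0.001, -0.001, 0.079, 0, 0.02, -0.001, -0.001, 0.08, 0, 0.02, -0.001, -0.001, 0.08, 0, 0.02]
}}

```text
clock: 5.75
ee_pos: [0.6559, 0.1591, 0.0671]
ee_rot: [0.001, 0.173, 0.985, 0.0]
wrist_force: [-0.3, 0.5, -1.2]
width: 0.0288
gripper_force: 44.5
```

{"fn": "step_arm", "kwargs": {
  "increments": [0, 0, 0.001, 0, 0.02, 0, 0, 0.002, 0, 0.02, 0, 0, 0.003, 0, 0.02, 0, 0, 0.003, 0, 0.02]
}}

```text
clock: 6.08
ee_pos: [0.6558, 0.1593, 0.0638]
ee_rot: [0.0, 0.173, 0.985, 0.0]
wrist_force: [0.5, 0.1, 0.5]
width: 0.0291
gripper_force: 44.6
```

Contact. Now I'll release slowly and lift straight up.

{"fn": "step_arm", "kwargs": {
  "increments": [0, 0, 0, 0, 0.031, 0, 0, 0, 0, 0.034, 0, 0, 0, 0, 0.04, 0, 0, 0, 0, 0.048, 0, 0, 0, 0, 0.052, 0, 0, 0, 0, 0.052, 0, 0, -0.01, 0, 0.052, 0, 0, -0.04, 0, 0.052, 0, 0, -0.08, 0, 0.052, 0, 0, -0.12, 0, 0.052]
}}

```text
clock: 6.92
ee_pos: [0.6547, 0.159, 0.184]
ee_rot: [-0.001, 0.173, 0.985, -0.0]
wrist_force: [1.1, 0.3, 0.8]
width: 0.0522
gripper_force: 0.0
```

{"fn": "step_arm", "kwargs": {
  "increments": [0.02, 0, -0.01, 0, 0.06, 0.05, 0.002, -0.02, 0, 0.06, 0.08, 0.005, -0.02, 0, 0.06, 0.105, 0.005, -0.02, 0, 0.06, 0.12, 0.005, -0.02, 0, 0.06, 0.125, 0.005, -0.02, 0, 0.06, 0.125, 0.005, -0.02, 0, 0.06]
}}

```text
clock: 7.5
ee_pos: [0.5392, 0.2069, 0.2046]
ee_rot: [0.001, 0.172, 0.985, 0.0]
wrist_force: [0.3, -0.6, -0.2]
width: 0.0599
gripper_force: 0.0
```

Run:
```python
from h import *
c,W,s=cam("wrist"); cv2.imwrite("pics/w4.png",c);np.save("wW.npy",W);np.save("wC.npy",c)
c2,W2,_=cam("top");np.save("topW.npy",W2);np.save("topC.npy",c2);cv2.imwrite("pics/t4.png",cv2.resize(c2[180:330,220:390],None,fx=3,fy=3))
print(s["clock"],s["ee_pos"],s["ee_rot"],s["width"])
for nm,c,W in(("w",c,W),("t",c2,W2)):
    C=c.astype(int);B,G,R=C[...,0],C[...,1],C[...,2];z=W[...,2]
    def rep(n,m):
        Q=W[m]
        if len(Q): print(nm,n,len(Q),Q.mean(0).round(4),((np.percentile(Q,1,0)+np.percentile(Q,99,0))/2).round(4),(np.percentile(Q,99,0)-np.percentile(Q,1,0)).round(3))
    red=(R>1.4*B)&(R>G*1.25)
    loc=(abs(W[...,0]-.655)<.04)&(abs(W[...,1]-.159)<.04)
    rep("core",red&loc&(abs(z-.095)<.004))
    rep("handle",(R>1.8*B)&(R>G*1.8)&(z>.147)&(z<.163)&(W[...,0]<.55))
    rep("ptr",(R>B+60)&(G>B+60)&(W[...,0]<.49)&(z<.06))
    m=(z>.066)&(z<.076)
    n,l,st,ce=cv2.connectedComponentsWithStats(m.astype(np.uint8))
    for i in range(1,n):
        Q=W[l==i]
        if st[i,4]>60 and np.hypot(*(Q.mean(0)[:2]-[.572,.181]))<.11: print(ce[i].round(),st[i,4],Q.mean(0).round(4),np.ptp(Q,axis=0).round(3))
```

```text
7.5 [0.53915815 0.20694817 0.20463879] [8.26935252e-04 1.72431168e-01 9.85021134e-01 4.17049267e-04] 0.059927704099097784
w core 1230 [0.6534 0.1601 0.0946] [0.6542 0.1599 0.0938] [0.028 0.028 0.005]
w handle 1142 [0.4893 0.2033 0.1546] [0.4895 0.2031 0.1524] [0.016 0.016 0.008]
w ptr 1704 [0.443  0.1415 0.0335] [0.4419 0.1424 0.0274] [0.04  0.027 0.018]
[389. 194.] 1534 [0.5381 0.2584 0.0708] [0.029 0.029 0.007]
[193. 210.] 1500 [0.5031 0.1302 0.0708] [0.029 0.03  0.007]
[413. 288.] 816 [0.609  0.2547 0.0706] [0.028 0.029 0.007]
[185. 305.] 765 [0.5655 0.0951 0.0706] [0.022 0.029 0.007]
[310. 366.] 277 [0.6439 0.1637 0.071 ] [0.018 0.027 0.01 ]
t handle 42 [0.49   0.2039 0.1536] [0.4899 0.2039 0.1541] [0.016 0.013 0.01 ]
t ptr 96 [0.4488 0.1432 0.0329] [0.4491 0.1429 0.0263] [0.029 0.024 0.027]
[330. 253.] 104 [0.572  0.0979 0.07  ] [0.027 0.027 0.009]
[262. 267.] 105 [0.5401 0.2599 0.0705] [0.029 0.025 0.01 ]
```

View pics/w4.png

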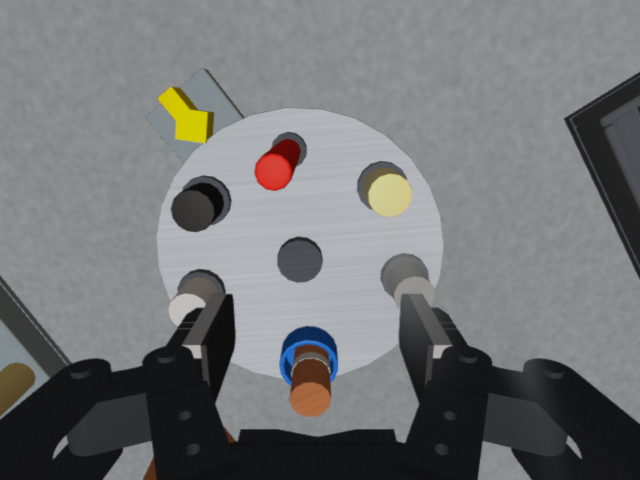

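The core stands in the cup (bottom (310,358), top at z 0.095). The handle is at (275,170) and the pointer head at (195,135). Now to the handle.

{"fn": "step_arm", "kwargs": {
  "increments": [0.025, -0.01, 0, 0, 0.06, 0.046, -0.02, 0.005, 0, 0.06, 0.046, -0.02, 0.025, 0, 0.06, 0.046, -0.02, 0.05, 0, 0.06, 0.046, -0.02, 0.07, 0, 0.06, 0.046, -0.02, 0.084, 0, 0.06, 0.046, -0.02, 0.084, 0, 0.04, 0.046, -0.02, 0.084, 0, 0.025, 0.046, -0.02, 0.084, 0, 0.015, 0.046, -0.02, 0.084, 0, 0.012],
  "squeeze": 50
}}

```text
clock: 8.43
ee_pos: [0.4907, 0.2033, 0.121]
ee_rot: [0.001, 0.173, 0.985, 0.0]
wrist_force: [0.7, -1.5, -1.8]
width: 0.0165
gripper_force: 48.9
```

{"fn": "step_arm", "kwargs": {
  "increments": [0, 0, 0, 0, 0.01, 0, 0, 0, 0, 0.01, 0, 0, 0, 0, 0.01, 0, 0, 0, 0, 0.01]
}}

```text
clock: 8.77
ee_pos: [0.4906, 0.2033, 0.1209]
ee_rot: [0.002, 0.173, 0.985, 0.001]
wrist_force: [2.0, -1.5, 5.9]
width: 0.0168
gripper_force: 49.7
```

Run:
```python
from h import *
W=np.load("wW.npy");C=np.load("wC.npy").astype(int)
B,G,R=C[...,0],C[...,1],C[...,2]
m=(R>B+60)&(G>B+60)&(W[...,0]<.47)
a=np.array([.5715,.1806])
for zl,zh in((0,.06),(.031,.04)):
    Q=W[m&(W[...,2]>zl)&(W[...,2]<zh)][:,:2]
    w,v=np.linalg.eigh(np.cov(Q.T));d=v[:,1];c=Q.mean(0)-a
    print(len(Q),np.degrees(np.arctan2(*(-c)[::-1])),np.degrees(np.arctan(d[1]/d[0])), np.hypot(*c),np.sqrt(w))
s=r.get_state();print(s["ee_pos"],s["ee_rot"],s["wrist_force"])
h=a;t=s["ee_pos"][:2]-a;print(np.hypot(*t),np.degrees(np.arctan2(t[1],t[0])))
```

```text
1704 16.907495494139816 18.07251998995246 0.13435134674781113 [0.00611678 0.01153433]
1487 17.310760127508832 17.2484581953968 0.13447003381104997 [0.00585571 0.01134026]
[0.49061758 0.20334646 0.12089445] [1.59247500e-03 1.73119059e-01 9.84899467e-01 5.42603458e-04] [ 1.97843739 -1.52505607  5.85367194]
0.0840200378153285 164.29249189979956
```

Run:
```python
import numpy as np
a0,a1=np.radians([164.4,17.3]);R=.085;N=40
t=np.arange(N+1)/N;s=10*t**3-15*t**4+6*t**5
an=a0+(a1-a0)*s
P=np.c_[R*np.cos(an),R*np.sin(an)]
M=np.array([[-.9402,.3408],[.3408,.9402]])
T=P@M.T
for k in range(4):
    print([ [float(x) for x in (T[10*k+i]-T[10*k]).round(4)] for i in range(1,11)])
```

```text
[[0.0, 0.0], [0.0, 0.0003], [0.0001, 0.0008], [0.0001, 0.0019], [0.0002, 0.0035], [0.0002, 0.0058], [0.0002, 0.0088], [0.0, 0.0126], [-0.0004, 0.0172], [-0.0013, 0.0225]]
[[-0.0014, 0.006], [-0.0034, 0.0125], [-0.0063, 0.0195], [-0.0101, 0.0268], [-0.0148, 0.0341], [-0.0207, 0.0412], [-0.0275, 0.0479], [-0.0354, 0.054], [-0.044, 0.0592], [-0.0533, 0.0634]]
[[-0.0097, 0.003], [-0.0197, 0.0049], [-0.0296, 0.0055], [-0.0392, 0.005], [-0.0482, 0.0036], [-0.0567, 0.0013], [-0.0643, -0.0016], [-0.0711, -0.005], [-0.077, -0.0085], [-0.082, -0.0121]]
[[-0.0041, -0.0034], [-0.0075, -0.0065], [-0.0102, -0.0092], [-0.0122, -0.0115], [-0.0137, -0.0132], [-0.0147, -0.0145], [-0.0154, -0.0153], [-0.0157, -0.0158], [-0.0159, -0.0159], [-0.0159, -0.016]]
```

{"fn": "step_arm", "kwargs": {
  "increments": [0, 0, 0, 0, 0.01, 0, 0.0003, 0, 0, 0.01, 0, 0.001, 0, 0, 0.01, 0, 0.002, 0, 0, 0.01, 0, 0.0035, 0, 0, 0.01, 0, 0.006, 0, 0, 0.01, 0, 0.009, 0, 0, 0.01, 0, 0.0125, 0, 0, 0.01, -0.0005, 0.017, 0, 0, 0.01, -0.0015, 0.0225, 0, 0, 0.01]
}}

```text
clock: 9.6
ee_pos: [0.4993, 0.2238, 0.1209]
ee_rot: [0.001, 0.173, 0.985, 0.0]
wrist_force: [0.3, -2.6, 6.9]
width: 0.0163
gripper_force: 49.9
```

{"fn": "step_arm", "kwargs": {
  "increments": [-0.0015, 0.006, 0, 0, 0.01, -0.0035, 0.0125, 0, 0, 0.01, -0.0065, 0.0195, 0, 0, 0.01, -0.01, 0.027, 0, 0, 0.01, -0.015, 0.034, 0, 0, 0.01, -0.0205, 0.041, 0, 0, 0.01, -0.0275, 0.048, 0, 0, 0.01, -0.0355, 0.054, 0, 0, 0.01, -0.044, 0.059, 0, 0, 0.01, -0.0533, 0.0634, 0, 0, 0.01]
}}

```text
clock: 10.43
ee_pos: [0.5706, 0.2657, 0.1209]
ee_rot: [0.0, 0.173, 0.985, 0.0]
wrist_force: [-3.7, -3.9, 8.6]
width: 0.0166
gripper_force: 50.0
```

{"fn": "step_arm", "kwargs": {
  "increments": [-0.0097, 0.003, 0, 0, 0.01, -0.0197, 0.005, 0, 0, 0.01, -0.0295, 0.0055, 0, 0, 0.01, -0.039, 0.005, 0, 0, 0.01, -0.048, 0.0035, 0, 0, 0.01, -0.0565, 0.0015, 0, 0, 0.01, -0.0645, -0.0015, 0, 0, 0.01, -0.071, -0.005, 0, 0, 0.01, -0.077, -0.0085, 0, 0, 0.01, -0.082, -0.012, 0, 0, 0.01]
}}

```text
clock: 11.27
ee_pos: [0.6438, 0.227, 0.1209]
ee_rot: [0.001, 0.173, 0.985, 0.001]
wrist_force: [-0.3, 1.5, 5.8]
width: 0.0167
gripper_force: 49.8
```

{"fn": "step_arm", "kwargs": {
  "increments": [-0.004, -0.0035, 0, 0, 0.01, -0.0075, -0.0065, 0, 0, 0.01, -0.01, -0.009, 0, 0, 0.01, -0.012, -0.0115, 0, 0, 0.01, -0.0135, -0.013, 0, 0, 0.01, -0.0145, -0.0145, 0, 0, 0.01, -0.0155, -0.0155, 0, 0, 0.01, -0.016, -0.016, 0, 0, 0.01, -0.016, -0.016, 0, 0, 0.01, -0.016, -0.016, 0, 0, 0.01]
}}

```text
clock: 12.1
ee_pos: [0.6536, 0.2064, 0.121]
ee_rot: [0.001, 0.173, 0.985, 0.001]
wrist_force: [0.2, 0.1, 5.7]
width: 0.0162
gripper_force: 49.7
```

Run:
```python
from h import *
a=np.array([.5715,.1806])
c,W,s=cam("wrist"); cv2.imwrite("pics/w5.png",c)
c2,W2,_=cam("top");
print(s["clock"],s["ee_pos"],s["wrist_force"],s["width"],s["gripper_force"])
t=s["ee_pos"][:2]-a;print("handle",np.hypot(*t),np.degrees(np.arctan2(t[1],t[0])))
ang=lambda p:np.degrees(np.arctan2(-(p-a)[1],-(p-a)[0]))
for nm,c,W in(("w",c,W),("t",c2,W2)):
    C=c.astype(int);B,G,R=C[...,0],C[...,1],C[...,2];z=W[...,2]
    f=(np.hypot(W[...,0]-.4903,W[...,1]-.1553)<.06)
    for n,m in(("core",(R>1.4*B)&(R>G*1.25)&f&(abs(z-.095)<.004)),("rim",(B>R+40)&f&(abs(z-.055)<.004)),("ptr",(R>B+60)&(G>B+60)&(W[...,0]<.47)&(z>.031)&(z<.04))):
        Q=W[m]
        if len(Q)>5: p=Q.mean(0)[:2];print(nm,n,len(Q),Q.mean(0).round(4),np.ptp(Q,axis=0).round(3),ang(p),np.hypot(*(p-a)))
```

```text
12.1 [0.65359496 0.20638923 0.12097235] [0.21303037 0.05261013 5.66798026] 0.016213853263416705 49.74827014608309
handle 0.0860503688137285 17.439537763246022
w rim 849 [0.5102 0.1492 0.0544] [0.015 0.034 0.006] 27.098024871537948 0.06887140862434012
```

View pics/w5.png

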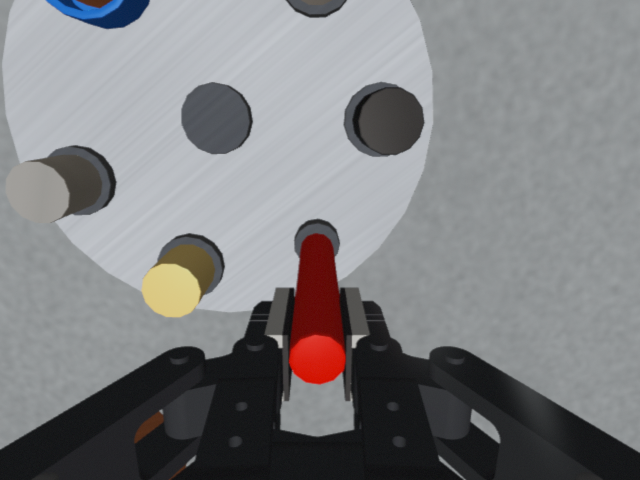

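The handle (318,360) is gripped and the cup with the core is at the top-left edge (100,5). I'll check the alignment with the scene camera.

Run:
```python
from h import *
a=np.array([.5715,.1806])
c,W,s=cam("scene"); cv2.imwrite("pics/s6.png",cv2.resize(c[180:330,240:440],None,fx=4,fy=4,interpolation=cv2.INTER_CUBIC))
C=c.astype(int);B,G,R=C[...,0],C[...,1],C[...,2];z=W[...,2]
f=(np.hypot(W[...,0]-.4903,W[...,1]-.1553)<.05)
print(s["dq"].round(4))
for n,m in(("coreall",(R>1.4*B)&(R>G*1.25)&f&(z>.06)&(z<.1)),("coretop",(R>1.4*B)&(R>G*1.25)&f&(abs(z-.095)<.003)),("cup",(B>R+40)&f),("ptr",(R>B+60)&(G>B+60)&(W[...,0]<.47)&(z<.06)&(z>0))):
    Q=W[m]
    if len(Q)>3: p=Q.mean(0)[:2]-a;print(n,len(Q),Q.mean(0).round(4),np.ptp(Q,axis=0).round(3),np.degrees(np.arctan2(-p[1],-p[0])),np.hypot(*p))
```

```text
[-0.0013  0.0001  0.0003 -0.0003 -0.0008  0.0026]
coreall 143 [0.4974 0.1464 0.0865] [0.028 0.027 0.036] 24.790288820493327 0.08165490092389728
coretop 57 [0.4933 0.1482 0.0956] [0.028 0.027 0.005] 22.492341415451932 0.08462988481095217
cup 146 [0.5041 0.1463 0.0476] [0.044 0.046 0.025] 26.94735337449312 0.0755961188283704
ptr 94 [0.4427 0.1334 0.0326] [0.04  0.024 0.024] 20.10748906312374 0.1371809585271444
```

View pics/s6.png

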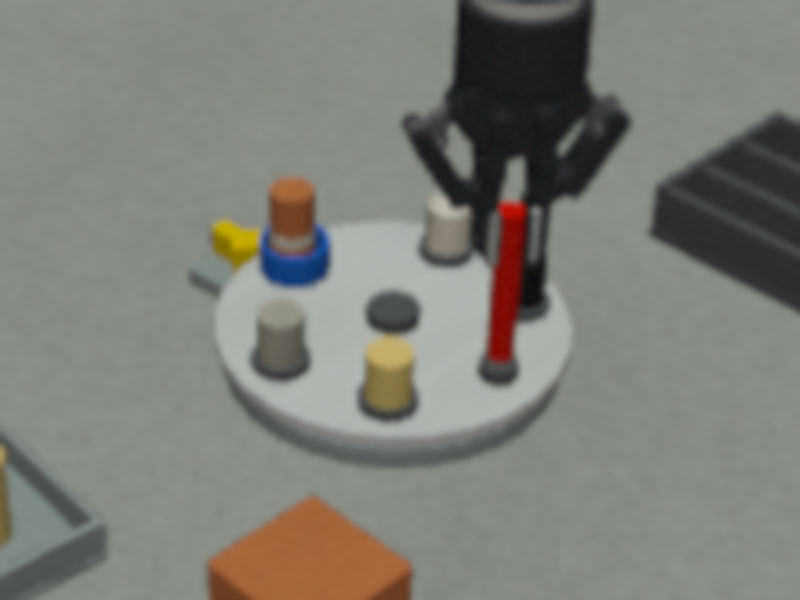

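Run:
```python
from h import *
a=np.array([.5715,.1806])
Ws=[cam("scene") for _ in range(3)]
c=Ws[0][0].astype(int);W=np.mean([w[1] for w in Ws],0);z=W[...,2]
d=np.hypot(W[...,0]-a[0],W[...,1]-a[1])
B,G,R=c[...,0],c[...,1],c[...,2]
T=[]
for lo in(.0685,.0935):
    m=(z>lo)&(z<lo+.006)&(d<.115)
    n,l,st,ce=cv2.connectedComponentsWithStats(m.astype(np.uint8))
    for i in range(1,n):
        if st[i,4]>25:
            Q=W[l==i];mid=(Q.min(0)+Q.max(0))/2;p=mid[:2]-a
            print(lo,ce[i].round(),st[i,4],Q.mean(0).round(4),mid.round(4),np.ptp(Q,axis=0).round(3),np.degrees(np.arctan2(p[1],p[0])).round(1))
# expected
u=np.radians(197.3)
for k in(75,-75,128,-128,0): print(k,(a+.085*np.array([np.cos(u+np.radians(k)),np.sin(u+np.radians(k))])).round(4))
```

```text
0.0685 [351. 231.] 41 [0.5277 0.2451 0.0717] [0.5254 0.2475 0.0712] [0.028 0.024 0.005] 124.6
0.0685 [373. 246.] 27 [0.6104 0.2592 0.0714] [0.6085 0.2594 0.0713] [0.016 0.023 0.005] 64.8
0.0685 [310. 258.] 78 [0.5771 0.0924 0.0718] [0.5756 0.0929 0.0715] [0.03  0.029 0.006] -87.3
0.0685 [337. 268.] 90 [0.6427 0.1298 0.0718] [0.6407 0.1307 0.0712] [0.031 0.029 0.005] -35.8
0.0935 [312. 227.] 63 [0.4916 0.1495 0.096 ] [0.4908 0.1511 0.096 ] [0.03  0.029 0.005] -159.9
75 [0.5749 0.0957]
-75 [0.5261 0.2524]
128 [0.6414 0.1322]
-128 [0.6015 0.2601]
0 [0.4903 0.1553]
```

The core sits about 2 mm (roughly 1.4°) off line within the cup's play, so I'll trim gently.

{"fn": "step_arm", "kwargs": {
  "increments": [-0.0002, -0.0003, 0, 0, 0.01, -0.0005, -0.0008, 0, 0, 0.01, -0.0008, -0.0012, 0, 0, 0.01, -0.001, -0.0015, 0, 0, 0.01, -0.001, -0.0015, 0, 0, 0.01, -0.001, -0.0015, 0, 0, 0.01, -0.001, -0.0015, 0, 0, 0.01, -0.001, -0.0015, 0, 0, 0.01]
}}

```text
clock: 13.07
ee_pos: [0.6541, 0.2048, 0.1209]
ee_rot: [0.001, 0.173, 0.985, 0.001]
wrist_force: [1.9, 1.8, 4.7]
width: 0.0165
gripper_force: 49.7
```

Run:
```python
from h import *
c,W,s=cam("scene");z=W[...,2];Q=W[(abs(z-.0965)<.003)&(np.hypot(W[...,0]-.49,W[...,1]-.155)<.03)]
print(s["ee_pos"],s["wrist_force"],s["width"],s["gripper_force"],abs(s["dq"]).max(),(Q.min(0)+Q.max(0))/2)
print(r.close_job())
```

```text
[0.65405199 0.20483337 0.12093933] [1.94517817 1.77323577 4.67606876] 0.016454675159956383 49.740358327981085 0.0014767644697371513 [0.49106833 0.15142433 0.0962261 ]
the job is handed in; nothing more can be done
None
```

The brick-red core is standing in the blue cup in front of the yellow pointer, within about 1–2 mm (roughly 1°) by my measurements, and the job is handed in with the gripper still holding the handle; no verdict came back.

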